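Bring the third cell into the beam and start the reading

TASK

The sample to be read is in the third cell of the spectrophotometer's four-cell changer: with a fingertip push the red-knobbed changer rod in from its drawn-out loading position, counting the clicks, and stop with the rod resting in the third click. Then press the large green start key on the sloping panel right down, let it come back up, and finish clear of everything. Only touch and push lightly (never pinch the knob, never press the key on a wrong cell), keep the chamber lid shut, and leave the jars, the bottle and the cuvette rack where they stand.

Things in the scene. Friction and masses are not known exactly. Their poses are not given: they have to be found in the camera images.
- spectro: White bench spectrophotometer, fixed. Origin: centre of its underside, on the bench. +x runs from its front to its back (the way the rod is pushed in), +y to the left of someone facing its front, z up. 272 mm deep (x), 340 mm wide (y); front face at x = -136 mm. Behind x = +60 mm it is 160 mm high; right of y = +20 mm a keypad panel slopes up from 50 mm high (front) to 100 mm.
- rod_knob: Round red knob, 28 mm across, 18 mm long, on a level 8 mm steel rod out of the chamber's front wall, 75 mm above the bench, at y = +95 mm of spectro. Origin: centre of its flat outer face, the one to push; axes as spectro (+x pushes in). Fully drawn out, the face is 130 mm from the front wall. At most 25 N of finger contact (a pinch exceeds it).
- changer_rod (a joint): How far the rod is pushed in (m): 0 fully out, 0.074 end stop. Starts at 0 to 0.005; slides freely (1 N) to 0.006. Clicks where it rests: 0.022, 0.038, 0.054 (third cell), 0.070. Leaving a click takes about 6 N, fading over the next 8 mm; from the crest half way it jumps by itself, ahead of the finger, into the next click and stays there when let go.
- key_top (a point): Centre of the top of the large green start key, 26 by 34 mm, 10 mm proud of the sloping panel (slope 14.3 degrees, rising to the instrument's back). No raised thing within 25 mm of its edges; the chamber's side wall and lid begin 38 mm to the left of its edge. Moves with the key.
- start_key (a joint): How far the start key is pressed (m), square to the sloping panel: 0 up, 0.004 bottom. About 1 N to start, 4 N at the bottom; counts as pressed beyond 0.003; springs back up. A straight push downwards works.
- lid (a joint): Angle of the grey chamber lid (rad): 0 = shut, grows as it opens; hinged at the back, it lies shut by its own weight.
- lid_front (a point): Middle of the black lip, 60 mm wide, at the front edge of the grey lid over the sample chamber (y = +20 to +170 mm of spectro, front face to x = +60 mm). Lid top 118 mm above the bench; the lip is 113 mm above it.
- jar_white: Loose white jar with black cap, 64 mm in diameter, 85 mm high; origin at the centre of its underside. Leave it alone.
- jar_yellow: Loose yellow jar with black cap, 64 mm in diameter, 85 mm high; origin at the centre of its underside. Leave it alone.
- bottle_amber: Loose amber bottle with blue cap, 54 mm in diameter, 100 mm high; origin at the centre of its underside. Leave it alone.
- cuvette_rack: Loose blue rack, 46 mm (x) by 120 mm (y), 22 mm high, with four clear cuvettes standing to 49 mm high; origin at the centre of its underside. Leave it alone.

How it is judged:
By the outcome, as a careful person would: the job done as asked, in the order asked, and still so for the second after the job is handed in, with the robot touching nothing.
It also fails if it takes over 64 s, if anything falls off the work surface, if the arm or the gripper's body presses on something with over 40 N, if the wrist force passes 120 N, or if a joint passes its speed limit or range.

ROBOT

A 6-joint arm with a two-finger parallel gripper is mounted at the origin on the work surface. World frame = base frame: x ahead of the robot, y to its left, z up, the work surface at z = 0. Lengths are in m, angles in rad, forces in N, time in s.
With the tool pointing down it reaches from about 0.4 to 0.825 m from the base axis. Payload 7 kg.
Tool frame: the origin (TCP) lies on the centre line of the jaws, within the pads' length; the fingertips stand 22 mm ahead of it and the grasp point (between the pads) lies 3 mm ahead of it; z points along the fingers, y is the line along which they close (so a half turn about z gives the same grasp; the last joint's range is limited). The gripper opens to 88 mm and grips with 3 to 60 N. Pads are 19 mm wide; open, the fingers measure 130 mm over their backs; the gripper's body (78 mm by 193 mm) begins 47 mm behind the grasp point.
Start: joints at [-0.904, 0.359, 0.012, 0, -1.224, -0.288], TCP at [0.25, -0.627, 0.249] pointing down, gripper open.
Joint ranges: [-3.07, 3.07], [-1.43, 2.12], [-1.02, 1.25], [-3.03, 1.67], [-3.05, -0], [-3.03, 3.03]. Speed limits (rad/s): [2.39, 2.39, 3.01, 3.14, 3.14, 3.14].

INTERFACE

Orientations are given as [roll, pitch, yaw] about the fixed x, y, z axes, in that order (R = Rz(yaw) Ry(pitch) Rx(roll)).
In Python, from station import monitor, viewer, order gives the robot as it stands. The module is installed in compiled form; this text tells all that it offers.
- The arm moves only by the tool servo_tool, never from a script. Its argument "targets" is a list of rows, each an object with "angular": the turn, a rotation vector about the tool's x, y, z in degrees, a list of three; "xyz": the shift along the tool's x, y, z in cm, a list of three; "claw": the finger opening in cm, from 0 to 8.76. A call has 1 to 20 rows; each row shifts and turns the commanded pose from where the row before left it, along the tool's axes as they then stand; what a row does not reach is not made up. A row lasts 1/10 s, in which the tool goes at most 50 mm and 8.59 degrees, less where a joint would pass 70% of its speed; a pose out of reach is approached as far as the arm can. A call is refused whole if a number of a shift passes 5 or a number of a turn 8.59, either way. A call with a gripper value outside its range is refused whole. The fingers move at their own pace and stop on an object; "force" is the grip in N (left out, the last holds). Time passes only in rows, so rows that do not move let the fingers close. It gives the time, the measured TCP pose, the force, the opening and the grip force at its end, in the units of the state.
- monitor.get_state(): the state, without advancing time (a new reading comes with each control period).
- viewer.grab_frame(name): name is "scene" or "top" or "wrist"; returns a dict with "color" (400x640x3 uint8, blue, green, red), "fovy" (degrees; the focal length in pixels is half the picture's height over the tangent of half this angle, whatever the lens; pixels are square), "cx", "cy" (the principal point, pixels), "k1" (the pictures are not rectified: a ray, as slopes to the right and down, at radius r is drawn at 1 + k1 r^2 times it, then the intrinsics apply), "R" (3x3) and "t" (3): a world point X has camera coordinates R X + t. Camera axes: x right, y down, z forward; pixel columns grow to the right and rows downward; lengths in m; the calibration is good to about 2 mm. A picture is of the moment at which its call begins. There is no depth.
- order.job_done(): hands the job in; it is judged then, once.
The state is a dict: "t": time; "q": joint angles; "qd": joint speeds; "joint_efforts": joint torques, N m; "eef_pos": TCP position; "ee_rot": TCP orientation; "force": force on the tool from outside, world axes, zero at the start; "moment": the same for the moment, N m; "width": finger opening in m; "gripper_force": force on a finger pad.
Only numpy, scipy, OpenCV 4.12 (cv2) and the standard library are available. Lean on these libraries where they do the work, as an engineer would, in place of code of your own. Each camera call takes 0.05 s, during which the arm holds its last target. There are 200 camera calls.

## Working session

There is one attempt and no reset: what is moved stays moved. The work goes in short steps, Python scripts to look and compute and a tool call to move; the robot and the scene stay as the last step left them, time stands still between calls to the robot, and variables do not carry over. Pictures are saved under pics/ and viewed, at most 10 in all, crops included, and the job is handed in when it is done.

Besides the shell and the picture viewer there is one more tool, called after "Call:" as name(argument=value, ...), one argument or row to a line, values as JSON. servo_tool: Moves the arm, as the interface text tells. Its arguments: {"type":"object","properties":{"targets":{"type":"array"},"force":{"type":"number"}},"required":["targets"]}

```bash
mkdir -p pics
cat > h.py <<'E'
import numpy as np, cv2
from station import monitor, viewer, order
def cam(n):
    f=viewer.grab_frame(n); h=f["color"].shape[0]
    F=h/2/np.tan(np.radians(f["fovy"])/2); f["F"]=F; return f
def ray(f,u,v):
    d=np.array([(u-f["cx"])/f["F"],(v-f["cy"])/f["F"]]); s=d.copy()
    for _ in range(20): s=d/(1+f["k1"]*(s@s))
    R=np.array(f["R"]); t=np.array(f["t"])
    return -R.T@t, R.T@np.array([s[0],s[1],1])
def plane(f,u,v,z):
    c,d=ray(f,u,v); return c+d*(z-c[2])/d[2]
def proj(f,X):
    c=np.array(f["R"])@np.array(X)+np.array(f["t"]); s=c[:2]/c[2]; s=s*(1+f["k1"]*(s@s))
    return s*f["F"]+[f["cx"],f["cy"]]
def blobs(f,lo,hi,amin=30):
    hsv=cv2.cvtColor(f["color"],cv2.COLOR_BGR2HSV); m=cv2.inRange(hsv,np.array(lo),np.array(hi))
    n,l,s,c=cv2.connectedComponentsWithStats(m)
    return [(s[i].tolist(),c[i].round(1).tolist()) for i in range(1,n) if s[i][4]>=amin]
E
python3 - <<'E'
from h import *
for n in("scene","top"):
    f=cam(n); cv2.imwrite(f"pics/{n}0.png",f["color"])
    print(n,f["F"],f["k1"],-np.array(f["R"]).T@f["t"])
    print("red",blobs(f,(0,120,70),(8,255,255)),blobs(f,(172,120,70),(180,255,255)))
    print("green",blobs(f,(45,90,50),(85,255,255)))
s=monitor.get_state();print({k:np.round(s[k],3) for k in s})
E
```

```text
scene 362.3882446094515 -0.06441564212774169 [ 1.12468719 -0.1107834   0.8006026 ]
red [([284, 185, 9, 12, 87], [288.1, 190.5]), ([387, 221, 24, 43, 653], [398.3, 242.1]), ([553, 238, 9, 7, 42], [557.0, 241.0]), ([132, 274, 7, 8, 52], [135.0, 277.5])] []
green [([356, 224, 13, 15, 138], [361.9, 230.9])]
top 409.74663432869465 -0.08421899436216093 [ 0.4735361  -0.09112984  0.98497736]
red [([501, 119, 7, 9, 45], [503.8, 122.9]), ([241, 122, 17, 47, 686], [249.1, 144.7]), ([83, 151, 7, 8, 49], [86.2, 154.4]), ([358, 209, 10, 13, 108], [362.8, 215.4])] []
green [([278, 156, 12, 15, 165], [284.0, 162.9])]
{'t': np.float64(0.1), 'q': array([-0.904,  0.359,  0.011, -0.   , -1.224, -0.288]), 'qd': array([ 0.001, -0.001,  0.003,  0.001, -0.   , -0.001]), 'joint_efforts': array([-2.0000e-03, -5.8416e+01,  2.9375e+01,  7.0160e+00,  1.0000e-02,
       -0.0000e+00]), 'eef_pos': array([ 0.249, -0.627,  0.248]), 'ee_rot': array([ 3.14 , -0.   , -2.763]), 'force': array([ 0.935,  0.593, -0.942]), 'moment': array([-0.046,  0.013,  0.015]), 'gripper_force': np.float64(0.0), 'width': np.float64(0.088)}
```

View pics/scene0.png

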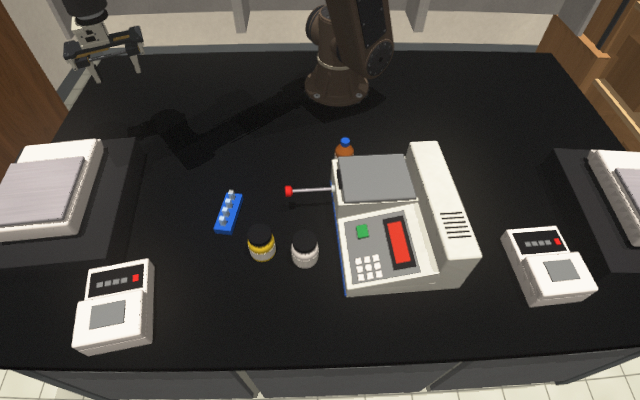

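View pics/top0.png

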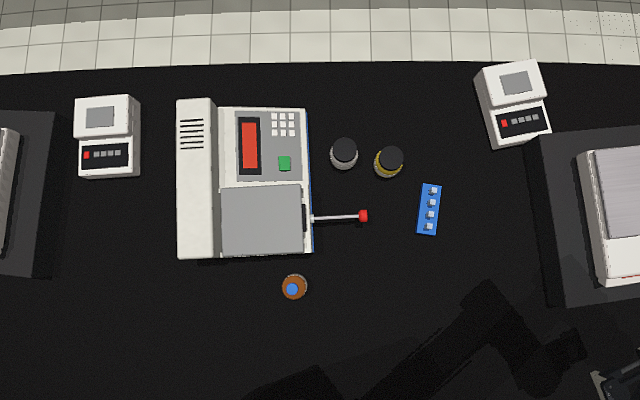

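The scene picture shows the red knob at (288,190), the green key at (362,231), and the white jar at (305,248). In the top picture the knob is at (363,215), the key at (284,163), and the lid's grey rectangle spans (220–303, 184–256). The rod pushes in roughly along world +y.

Run:
```python
from h import *
fs,ft=cam("scene"),cam("top")
def tri(a,b):
    (c1,d1),(c2,d2)=ray(fs,*a),ray(ft,*b)
    A=np.stack([d1,-d2],1); s=np.linalg.lstsq(A,c2-c1,rcond=None)[0]
    p,q=c1+d1*s[0],c2+d2*s[1]; return (p+q)/2,np.linalg.norm(p-q)
print("knob",tri((288.1,190.5),(362.8,215.4)),"key",tri((361.9,230.9),(284,162.9)))
# lid in the top view
g=cv2.cvtColor(ft["color"],cv2.COLOR_BGR2HSV)
m=cv2.inRange(g,np.array((0,0,110)),np.array((180,25,165)));m[:183]=0;m[260:]=0;m[:,:215]=0;m[:,306:]=0
m=cv2.morphologyEx(m,cv2.MORPH_OPEN,np.ones((5,5)))
c=max(cv2.findContours(m,0,2)[0],key=cv2.contourArea)
P=np.array([plane(ft,*p[0],.118)[:2] for p in c],np.float32)
r=cv2.minAreaRect(P);print("lid",r,cv2.boxPoints(r).round(4).tolist())
# knob tip in top view: rightmost columns; white/yellow jar caps
hsv=g;k=cv2.inRange(hsv,np.array((0,120,70)),np.array((8,255,255)));k[:,:350]=0;k[:,375:]=0;k[:205]=0;k[225:]=0
ys,xs=np.nonzero(k);print([(x,ys[xs==x].min(),ys[xs==x].max()) for x in np.unique(xs)])
for n,p in dict(white=(345,148,.085),yellow=(391,160,.085),bottle=(292,289,.1),rack1=(417,234,.022),rack2=(441,185,.022),rodbase=(314,218,.079),knobtip=(367.5,215.5,.075)).items(): print(n,plane(ft,*p[:2],p[2]).round(3))
```

```text
knob (array([ 0.54693617, -0.16181168,  0.07537344]), np.float64(0.00037391695218253883)) key (array([0.66931329, 0.01503876, 0.06891167]), np.float64(0.0002558302996061601))
lid ((0.5368621945381165, 0.05798247829079628), (0.14648999273777008, 0.17423555254936218), 2.535254716873169) [[0.45980000495910645, 0.14180000126361847], [0.4675000011920929, -0.03229999914765358], [0.6139000058174133, -0.025800000876188278], [0.6061999797821045, 0.14830000698566437]]
[(np.int64(358), np.int64(212), np.int64(213)), (np.int64(359), np.int64(211), np.int64(220)), (np.int64(360), np.int64(210), np.int64(221)), (np.int64(361), np.int64(210), np.int64(221)), (np.int64(362), np.int64(210), np.int64(221)), (np.int64(363), np.int64(210), np.int64(221)), (np.int64(364), np.int64(209), np.int64(221)), (np.int64(365), np.int64(209), np.int64(221)), (np.int64(366), np.int64(210), np.int64(221)), (np.int64(367), np.int64(214), np.int64(220))]
white [ 0.698 -0.124  0.085]
yellow [ 0.67  -0.226  0.085]
bottle [ 0.389 -0.006  0.1  ]
rack1 [ 0.506 -0.292  0.022]
rack2 [ 0.622 -0.354  0.022]
rodbase [ 0.542 -0.053  0.079]
knobtip [ 0.547 -0.172  0.075]
```

Call:
servo_tool(
  targets=[
    {"angular": [0,0,-7.08],"xyz": [0,0,0],"claw": 0},
    {"angular": [0,0,-7.08],"xyz": [0,0,0],"claw": 0},
    {"angular": [0,0,-7.08],"xyz": [0,0,0],"claw": 0},
    {"angular": [0,0,-7.08],"xyz": [0,0,0],"claw": 0},
    {"angular": [0,0,-7.08],"xyz": [0,0,0],"claw": 0},
    {"angular": [0,0,-7.08],"xyz": [0,0,0],"claw": 0},
    {"angular": [0,0,-7.08],"xyz": [0,0,0],"claw": 0},
    {"angular": [0,0,-7.08],"xyz": [0,0,0],"claw": 0},
    {"angular": [0,0,-7.08],"xyz": [0,0,0],"claw": 0},
    {"angular": [0,0,-7.08],"xyz": [0,0,0],"claw": 0},
  ],
  force=5,
)

```text
t: 1.2
eef_pos: [0.2495, -0.627, 0.2483]
ee_rot: [3.141, 0.0, -1.522]
force: [0.1, -0.4, 0.3]
width: 0.013
gripper_force: 0.0
```

Call:
servo_tool(
  targets=[
    {"angular": [0,0,0],"xyz": [-2.85,-2.27,0.3],"claw": 0},
    {"angular": [0,0,0],"xyz": [-2.85,-2.27,0.3],"claw": 0},
    {"angular": [0,0,0],"xyz": [-2.85,-2.27,0.3],"claw": 0},
    {"angular": [0,0,0],"xyz": [-2.85,-2.27,0.3],"claw": 0},
    {"angular": [0,0,0],"xyz": [-2.85,-2.27,0.3],"claw": 0},
    {"angular": [0,0,0],"xyz": [-2.85,-2.27,0.3],"claw": 0},
    {"angular": [0,0,0],"xyz": [-2.85,-2.27,0.3],"claw": 0},
    {"angular": [0,0,0],"xyz": [-2.85,-2.27,0.3],"claw": 0},
    {"angular": [0,0,0],"xyz": [-2.85,-2.27,0.3],"claw": 0},
    {"angular": [0,0,0],"xyz": [-2.85,-2.27,0.3],"claw": 0},
    {"angular": [0,0,0],"xyz": [-2.85,-2.27,0.3],"claw": 0},
    {"angular": [0,0,0],"xyz": [-2.85,-2.27,0.3],"claw": 0},
    {"angular": [0,0,0],"xyz": [-2.85,-2.27,0.3],"claw": 0},
    {"angular": [0,0,0],"xyz": [-2.85,-2.27,0.3],"claw": 0},
    {"angular": [0,0,0],"xyz": [0,0,0],"claw": 0},
    {"angular": [0,0,0],"xyz": [0,0,0],"claw": 0},
  ],
)

```text
t: 2.8
eef_pos: [0.5498, -0.2138, 0.2062]
ee_rot: [3.141, 0.0, -1.525]
force: [-1.7, -1.1, -0.3]
width: 0.0
gripper_force: 0.0
```

Call:
servo_tool(
  targets=[
    {"angular": [0,0,0],"xyz": [0,0,2.1],"claw": 0},
    {"angular": [0,0,0],"xyz": [0,0,2.1],"claw": 0},
    {"angular": [0,0,0],"xyz": [0,0,2.1],"claw": 0},
    {"angular": [0,0,0],"xyz": [0,0,2.1],"claw": 0},
    {"angular": [0,0,0],"xyz": [0,0,2.0],"claw": 0},
    {"angular": [0,0,0],"xyz": [0,0,2.0],"claw": 0},
    {"angular": [0,0,0],"xyz": [0,0,0],"claw": 0},
    {"angular": [0,0,0],"xyz": [0,0,0],"claw": 0},
  ],
)

```text
t: 3.6
eef_pos: [0.5493, -0.2154, 0.0829]
ee_rot: [3.141, -0.0, -1.528]
force: [0.5, -0.1, 0.1]
width: 0.0007
gripper_force: 0.0
```

Run:
```python
from h import *
f=cam("scene");w=cam("wrist")
print(blobs(f,(0,120,70),(8,255,255)),proj(f,[.549,-.2138,.06]))
cv2.imwrite("pics/a.png",np.hstack([cv2.resize(f["color"][120:300,220:420],(400,360)),cv2.resize(w["color"],(400,250))[:360] if 0 else cv2.copyMakeBorder(cv2.resize(w["color"],(400,250)),0,110,0,0,0)]))
s=monitor.get_state();print(s["eef_pos"],s["force"])
```

```text
[([285, 186, 8, 11, 78], [288.3, 191.0]), ([387, 221, 24, 43, 654], [398.3, 242.0]), ([553, 238, 9, 7, 42], [557.0, 241.0]), ([132, 274, 7, 8, 52], [135.0, 277.5])] [268.35095765 195.25855116]
[ 0.5502539  -0.21520389  0.08387331] [ 0.99067953 -0.31407279 -0.33204098]
```

View pics/a.png

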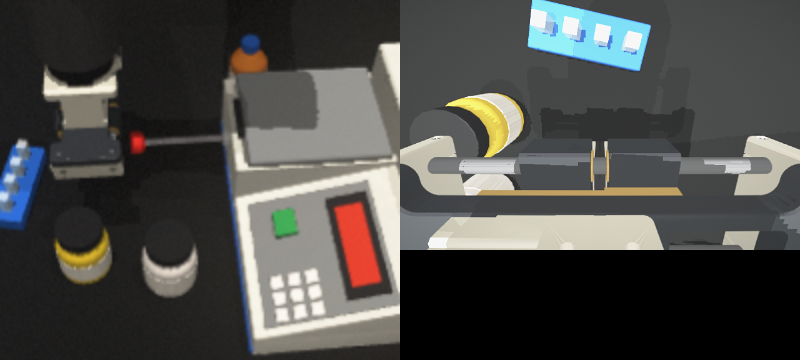

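The left panel shows the closed fingers before the knob (135,142), in line with it, with the jars and rack clear. The right panel shows only the rack and the yellow jar.

Call:
servo_tool(
  targets=[
    {"angular": [0,0,0],"xyz": [-1.0,0,0],"claw": 0},
    {"angular": [0,0,0],"xyz": [-1.0,0,0],"claw": 0},
    {"angular": [0,0,0],"xyz": [-0.7,0,0],"claw": 0},
    {"angular": [0,0,0],"xyz": [0,0,0],"claw": 0},
    {"angular": [0,0,0],"xyz": [0,0,0],"claw": 0},
  ],
)

```text
t: 4.2
eef_pos: [0.5487, -0.1871, 0.0828]
ee_rot: [-3.141, -0.0, -1.526]
force: [-0.1, 1.0, 0.2]
width: 0.0006
gripper_force: 0.0
```

Call:
servo_tool(
  targets=[
    {"angular": [0,0,0],"xyz": [-0.2,0,0],"claw": 0},
    {"angular": [0,0,0],"xyz": [-0.2,0,0],"claw": 0},
    {"angular": [0,0,0],"xyz": [-0.2,0,0],"claw": 0},
    {"angular": [0,0,0],"xyz": [-0.2,0,0],"claw": 0},
    {"angular": [0,0,0],"xyz": [0,0,0],"claw": 0},
  ],
)

```text
t: 4.7
eef_pos: [0.5481, -0.1795, 0.0825]
ee_rot: [3.141, 0.0, -1.527]
force: [0.1, 0.2, -0.4]
width: 0.0005
gripper_force: 0.0
```

Call:
servo_tool(
  targets=[
    {"angular": [0,0,0],"xyz": [-0.1,0,0],"claw": 0},
    {"angular": [0,0,0],"xyz": [-0.1,0,0],"claw": 0},
    {"angular": [0,0,0],"xyz": [0,0,0],"claw": 0},
  ],
)

```text
t: 5.0
eef_pos: [0.548, -0.1779, 0.0826]
ee_rot: [3.142, -0.0, -1.527]
force: [-0.4, -3.0, -0.3]
width: 0.0004
gripper_force: 1.5
```

Call:
servo_tool(
  targets=[
    {"angular": [0,0,0],"xyz": [-0.1,0,0],"claw": 0},
    {"angular": [0,0,0],"xyz": [-0.1,0,0],"claw": 0},
    {"angular": [0,0,0],"xyz": [0,0,0],"claw": 0},
  ],
)

```text
t: 5.3
eef_pos: [0.5479, -0.176, 0.0826]
ee_rot: [3.142, -0.0, -1.527]
force: [0.6, -4.4, 0.2]
width: 0.0007
gripper_force: 2.2
```

Call:
servo_tool(
  targets=[
    {"angular": [0,0,0],"xyz": [-0.1,0,0],"claw": 0},
    {"angular": [0,0,0],"xyz": [-0.1,0,0],"claw": 0},
    {"angular": [0,0,0],"xyz": [0,0,0],"claw": 0},
  ],
)

```text
t: 5.6
eef_pos: [0.5478, -0.1734, 0.0825]
ee_rot: [3.142, 0.0, -1.527]
force: [0.3, -1.9, -1.6]
width: 0.0005
gripper_force: 1.2
```

Run:
```python
from h import *
f=cam("scene");t=cam("top")
print([b for b in blobs(f,(0,120,70),(8,255,255),10) if 180<b[1][1]<200],[b for b in blobs(t,(0,120,70),(8,255,255),10) if 200<b[1][1]<230])
s=monitor.get_state();print(s["eef_pos"],s["force"])
```

```text
[] []
[ 0.54780543 -0.17341977  0.08254265] [-1.08764169 -1.10751451 -0.53959193]
```

Call:
servo_tool(
  targets=[
    {"angular": [0,0,0],"xyz": [-0.1,0,0],"claw": 0},
    {"angular": [0,0,0],"xyz": [-0.1,0,0],"claw": 0},
    {"angular": [0,0,0],"xyz": [0,0,0],"claw": 0},
  ],
)

```text
t: 6.0
eef_pos: [0.5477, -0.1714, 0.0826]
ee_rot: [3.142, 0.0, -1.527]
force: [-1.2, -0.9, -0.0]
width: 0.0001
gripper_force: 0.3
```

Call:
servo_tool(
  targets=[
    {"angular": [0,0,0],"xyz": [-0.1,0,0],"claw": 0},
    {"angular": [0,0,0],"xyz": [-0.1,0,0],"claw": 0},
    {"angular": [0,0,0],"xyz": [0,0,0],"claw": 0},
  ],
)

```text
t: 6.3
eef_pos: [0.5478, -0.1694, 0.0826]
ee_rot: [-3.141, 0.0, -1.527]
force: [-0.3, 0.4, -0.7]
width: 0.0003
gripper_force: 0.0
```

Run:
```python
from h import *
f=cam("scene");t=cam("top")
print([b for b in blobs(f,(0,100,50),(10,255,255),5)],[b for b in blobs(t,(0,100,50),(10,255,255),5)])
cv2.imwrite("pics/b.png",np.hstack([cv2.resize(f["color"][150:240,250:350],(400,360)),cv2.resize(t["color"][170:260,290:390],(400,360))]))
s=monitor.get_state();print(s["eef_pos"],s["force"])
```

```text
[([387, 220, 24, 44, 663], [398.3, 242.0]), ([553, 238, 9, 8, 46], [556.8, 241.1]), ([132, 274, 7, 8, 53], [135.0, 277.6])] [([501, 119, 7, 8, 44], [503.9, 122.8]), ([241, 122, 17, 43, 647], [249.0, 143.0]), ([83, 151, 7, 8, 50], [86.1, 154.7]), ([635, 275, 5, 1, 5], [637.0, 275.0]), ([628, 276, 5, 1, 5], [630.0, 276.0])]
[ 0.5478511  -0.16945992  0.08259066] [ 0.67404739  0.18110824 -0.93172498]
```

View pics/b.png

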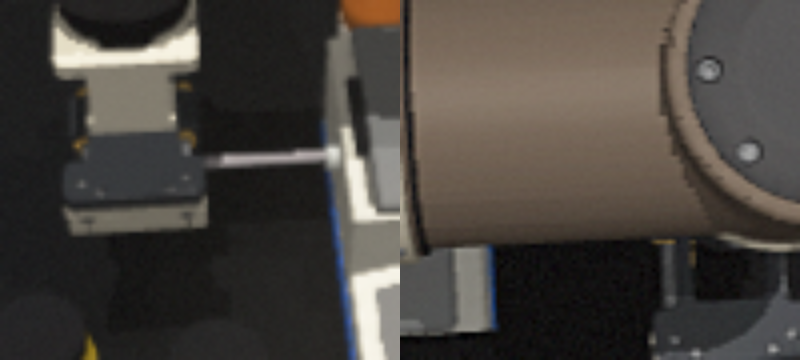

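The gripper hides the knob in both views, so I count the clicks by contact force. The first crest was at y≈-0.172; the force is gone, so the rod is in the first click.

Call:
servo_tool(
  targets=[
    {"angular": [0,0,0],"xyz": [-0.1,0,0],"claw": 0},
    {"angular": [0,0,0],"xyz": [-0.1,0,0],"claw": 0},
    {"angular": [0,0,0],"xyz": [-0.1,0,0],"claw": 0},
    {"angular": [0,0,0],"xyz": [0,0,0],"claw": 0},
  ],
)

```text
t: 6.8
eef_pos: [0.5476, -0.1665, 0.0826]
ee_rot: [-3.142, 0.0, -1.527]
force: [-0.3, 0.4, 0.0]
width: 0.0002
gripper_force: 0.0
```

Call:
servo_tool(
  targets=[
    {"angular": [0,0,0],"xyz": [-0.1,0,0],"claw": 0},
    {"angular": [0,0,0],"xyz": [-0.1,0,0],"claw": 0},
    {"angular": [0,0,0],"xyz": [0,0,0],"claw": 0},
  ],
)

```text
t: 7.1
eef_pos: [0.5475, -0.1646, 0.0826]
ee_rot: [-3.142, 0.0, -1.527]
force: [1.1, -0.3, -0.5]
width: 0.0005
gripper_force: 0.0
```

Call:
servo_tool(
  targets=[
    {"angular": [0,0,0],"xyz": [-0.1,0,0],"claw": 0},
    {"angular": [0,0,0],"xyz": [-0.1,0,0],"claw": 0},
    {"angular": [0,0,0],"xyz": [0,0,0],"claw": 0},
  ],
)

```text
t: 7.4
eef_pos: [0.5473, -0.1626, 0.0825]
ee_rot: [3.141, 0.0, -1.527]
force: [1.1, -0.1, -0.5]
width: 0.0004
gripper_force: 0.0
```

Call:
servo_tool(
  targets=[
    {"angular": [0,0,0],"xyz": [-0.1,0,0],"claw": 0},
    {"angular": [0,0,0],"xyz": [-0.1,0,0],"claw": 0},
    {"angular": [0,0,0],"xyz": [0,0,0],"claw": 0},
  ],
)

```text
t: 7.7
eef_pos: [0.5473, -0.1612, 0.0826]
ee_rot: [3.142, -0.001, -1.527]
force: [0.9, -6.1, -1.0]
width: 0.0007
gripper_force: 2.5
```

Call:
servo_tool(
  targets=[
    {"angular": [0,0,0],"xyz": [-0.1,0,0],"claw": 0},
    {"angular": [0,0,0],"xyz": [-0.1,0,0],"claw": 0},
    {"angular": [0,0,0],"xyz": [0,0,0],"claw": 0},
  ],
)

```text
t: 8.0
eef_pos: [0.5472, -0.1588, 0.0826]
ee_rot: [-3.142, -0.0, -1.527]
force: [0.9, -3.8, -0.3]
width: 0.0004
gripper_force: 1.8
```

Call:
servo_tool(
  targets=[
    {"angular": [0,0,0],"xyz": [-0.1,0,0],"claw": 0},
    {"angular": [0,0,0],"xyz": [-0.1,0,0],"claw": 0},
    {"angular": [0,0,0],"xyz": [0,0,0],"claw": 0},
  ],
)

```text
t: 8.3
eef_pos: [0.5471, -0.1564, 0.0826]
ee_rot: [-3.142, 0.0, -1.527]
force: [-0.3, -1.9, 1.2]
width: 0.0005
gripper_force: 0.8
```

Call:
servo_tool(
  targets=[
    {"angular": [0,0,0],"xyz": [-0.1,0,0],"claw": 0},
    {"angular": [0,0,0],"xyz": [-0.1,0,0],"claw": 0},
    {"angular": [0,0,0],"xyz": [0,0,0],"claw": 0},
  ],
)

```text
t: 8.6
eef_pos: [0.547, -0.1543, 0.0825]
ee_rot: [-3.142, 0.0, -1.527]
force: [0.7, -0.7, 0.2]
width: 0.0004
gripper_force: 0.0
```

The second crest has passed, so the rod is in the second click. Next contact should come near y≈-0.1465, with the crest near -0.1385.

Call:
servo_tool(
  targets=[
    {"angular": [0,0,0],"xyz": [-0.2,0,0],"claw": 0},
    {"angular": [0,0,0],"xyz": [-0.2,0,0],"claw": 0},
    {"angular": [0,0,0],"xyz": [-0.2,0,0],"claw": 0},
    {"angular": [0,0,0],"xyz": [0,0,0],"claw": 0},
  ],
)

```text
t: 9.0
eef_pos: [0.5468, -0.1483, 0.0825]
ee_rot: [3.142, 0.0, -1.527]
force: [-0.1, -0.1, 0.2]
width: 0.0002
gripper_force: 0.0
```

Call:
servo_tool(
  targets=[
    {"angular": [0,0,0],"xyz": [-0.1,0,0],"claw": 0},
    {"angular": [0,0,0],"xyz": [-0.1,0,0],"claw": 0},
    {"angular": [0,0,0],"xyz": [-0.1,0,0],"claw": 0},
    {"angular": [0,0,0],"xyz": [0,0,0],"claw": 0},
  ],
)

```text
t: 9.4
eef_pos: [0.5467, -0.1459, 0.0826]
ee_rot: [3.142, -0.0, -1.527]
force: [0.5, -3.1, -0.3]
width: 0.0004
gripper_force: 1.5
```

Call:
servo_tool(
  targets=[
    {"angular": [0,0,0],"xyz": [-0.1,0,0],"claw": 0},
    {"angular": [0,0,0],"xyz": [-0.1,0,0],"claw": 0},
    {"angular": [0,0,0],"xyz": [0,0,0],"claw": 0},
  ],
)

```text
t: 9.7
eef_pos: [0.5466, -0.1441, 0.0826]
ee_rot: [3.142, -0.0, -1.527]
force: [0.6, -5.0, -0.7]
width: 0.0003
gripper_force: 2.3
```

Call:
servo_tool(
  targets=[
    {"angular": [0,0,0],"xyz": [-0.1,0,0],"claw": 0},
    {"angular": [0,0,0],"xyz": [-0.1,0,0],"claw": 0},
    {"angular": [0,0,0],"xyz": [0,0,0],"claw": 0},
  ],
)

```text
t: 10.0
eef_pos: [0.5465, -0.1415, 0.0826]
ee_rot: [-3.142, 0.0, -1.527]
force: [0.3, -2.6, -0.5]
width: 0.0005
gripper_force: 1.2
```

Call:
servo_tool(
  targets=[
    {"angular": [0,0,0],"xyz": [-0.1,0,0],"claw": 0},
    {"angular": [0,0,0],"xyz": [-0.1,0,0],"claw": 0},
    {"angular": [0,0,0],"xyz": [0,0,0],"claw": 0},
  ],
)

```text
t: 10.3
eef_pos: [0.5464, -0.1393, 0.0825]
ee_rot: [-3.142, 0.0, -1.527]
force: [0.3, 0.4, 0.0]
width: 0.0006
gripper_force: 0.3
```

Call:
servo_tool(
  targets=[
    {"angular": [0,0,0],"xyz": [-0.1,0,0],"claw": 0},
    {"angular": [0,0,0],"xyz": [-0.15,0,0],"claw": 0},
    {"angular": [0,0,0],"xyz": [0,0,0],"claw": 0},
  ],
)

```text
t: 10.6
eef_pos: [0.5463, -0.1369, 0.0825]
ee_rot: [-3.142, 0.0, -1.527]
force: [0.5, -0.0, 0.2]
width: 0.0005
gripper_force: 0.0
```

Call:
servo_tool(
  targets=[
    {"angular": [0,0,0],"xyz": [1,0,0],"claw": 0},
    {"angular": [0,0,0],"xyz": [2,0,0],"claw": 0},
    {"angular": [0,0,0],"xyz": [2,0,0],"claw": 0},
    {"angular": [0,0,0],"xyz": [0,0,-3],"claw": 0},
    {"angular": [0,0,0],"xyz": [0,0,-3],"claw": 0},
    {"angular": [0,0,0],"xyz": [0,0,-3],"claw": 0},
    {"angular": [0,0,0],"xyz": [0,0,-3],"claw": 0},
    {"angular": [0,0,0],"xyz": [0,0,0],"claw": 0},
  ],
)

```text
t: 11.4
eef_pos: [0.5507, -0.1882, 0.2072]
ee_rot: [-3.134, -0.001, -1.527]
force: [0.2, -0.1, 0.7]
width: 0.0004
gripper_force: 0.0
```

Run:
```python
from h import *
f=cam("scene")
for b in blobs(f,(0,100,50),(10,255,255),5):
    if 270<b[1][0]<340: print(b)
for s in (.016+.016,.016+.032,.05,.066): # predicted centre from first centroid (knob ctr y -.1618) 
    print(s,proj(f,[.547-.044*s,-.1618+s,.0754]))
s=monitor.get_state();print(s["eef_pos"],s["force"])
cv2.imwrite("pics/c.png",f["color"])
```

```text
([304, 184, 9, 12, 88], [307.7, 189.5])
0.032 [300.70933564 189.82082738]
0.048 [306.96062233 189.47480304]
0.05 [307.74128252 189.43161171]
0.066 [313.98028346 189.08658919]
[ 0.54961955 -0.18781888  0.20489579] [ 0.17116645  0.00138916 -0.52293884]
```

View pics/c.png

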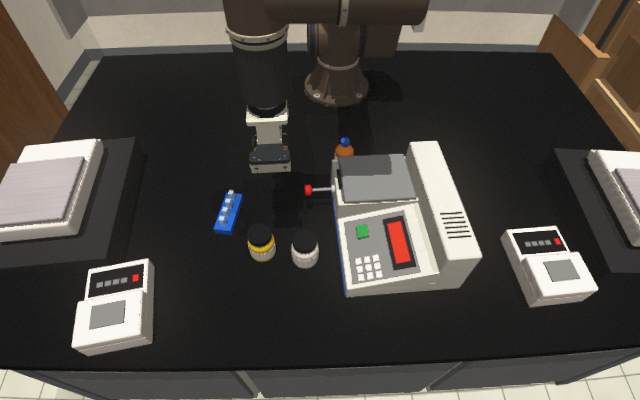

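The knob is at (308,190). It moved 50 mm from its start, which puts the rod at about 54 mm, the third click. The jars, bottle and rack have not moved. Now to the key.

Call:
servo_tool(
  targets=[
    {"angular": [0,0,0],"xyz": [-2.47,-1.59,0],"claw": 0},
    {"angular": [0,0,0],"xyz": [-2.47,-1.59,0],"claw": 0},
    {"angular": [0,0,0],"xyz": [-2.47,-1.59,0],"claw": 0},
    {"angular": [0,0,0],"xyz": [-2.47,-1.59,0],"claw": 0},
    {"angular": [0,0,0],"xyz": [-2.47,-1.59,0],"claw": 0},
    {"angular": [0,0,0],"xyz": [-2.47,-1.59,0],"claw": 0},
    {"angular": [0,0,0],"xyz": [-2.47,-1.59,0],"claw": 0},
    {"angular": [0,0,0],"xyz": [-2.47,-1.59,0],"claw": 0},
    {"angular": [0,0,0],"xyz": [0,0,0],"claw": 0},
    {"angular": [0,0,0],"xyz": [0,0,1.8],"claw": 0},
    {"angular": [0,0,0],"xyz": [0,0,1.8],"claw": 0},
    {"angular": [0,0,0],"xyz": [0,0,1.8],"claw": 0},
    {"angular": [0,0,0],"xyz": [0,0,1.8],"claw": 0},
    {"angular": [0,0,0],"xyz": [0,0,1.3],"claw": 0},
    {"angular": [0,0,0],"xyz": [0,0,0],"claw": 0},
    {"angular": [0,0,0],"xyz": [0,0,0],"claw": 0},
  ],
)

```text
t: 13.05
eef_pos: [0.6669, 0.0154, 0.1175]
ee_rot: [3.141, -0.0, -1.527]
force: [0.6, 0.6, 0.2]
width: 0.0004
gripper_force: 0.0
```

Run:
```python
from h import *
f=cam("scene");w=cam("wrist");s=monitor.get_state();print(s["eef_pos"],s["force"],blobs(f,(45,90,50),(85,255,255),5),proj(f,s["eef_pos"]-np.array([0,0,.022])))
cv2.imwrite("pics/d.png",np.hstack([cv2.resize(f["color"][140:300,300:478],(400,360)),cv2.copyMakeBorder(cv2.resize(w["color"],(400,250)),0,110,0,0,0)]))
```

```text
[0.66752292 0.01575358 0.11851459] [ 0.17827797  0.18885811 -0.19660969] [] [363.42627671 223.89548702]
```

View pics/d.png

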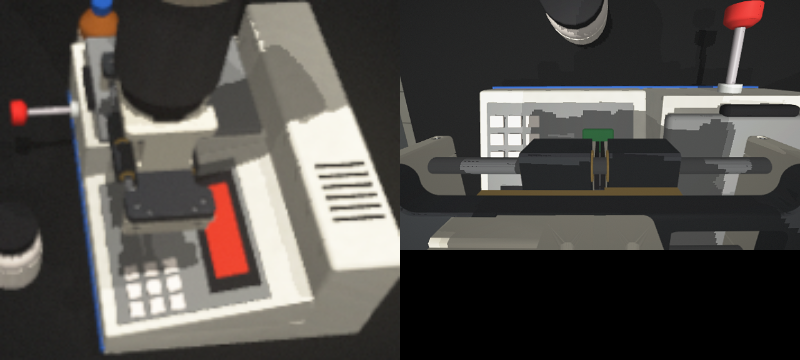

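The wrist panel shows the green key (598,133) centred under the closed fingers, and the red display and keypad are clear. Descending.

Call:
servo_tool(
  targets=[
    {"angular": [0,0,0],"xyz": [0,0,0.6],"claw": 0},
    {"angular": [0,0,0],"xyz": [0,0,0.6],"claw": 0},
    {"angular": [0,0,0],"xyz": [0,0,0.6],"claw": 0},
    {"angular": [0,0,0],"xyz": [0,0,0],"claw": 0},
    {"angular": [0,0,0],"xyz": [0,0,0],"claw": 0},
  ],
)

```text
t: 13.65
eef_pos: [0.6668, 0.0158, 0.0993]
ee_rot: [3.141, -0.0, -1.527]
force: [0.4, -0.0, 0.2]
width: 0.0005
gripper_force: 0.0
```

Call:
servo_tool(
  targets=[
    {"angular": [0,0,0],"xyz": [0,0,0.1],"claw": 0},
    {"angular": [0,0,0],"xyz": [0,0,0.1],"claw": 0},
    {"angular": [0,0,0],"xyz": [0,0,0],"claw": 0},
  ],
)

```text
t: 13.95
eef_pos: [0.6671, 0.016, 0.0978]
ee_rot: [-3.141, 0.0, -1.527]
force: [-0.5, -0.3, 1.7]
width: 0.0008
gripper_force: 0.6
```

Call:
servo_tool(
  targets=[
    {"angular": [0,0,0],"xyz": [0,0,0.1],"claw": 0},
    {"angular": [0,0,0],"xyz": [0,0,0.1],"claw": 0},
    {"angular": [0,0,0],"xyz": [0,0,0],"claw": 0},
  ],
)

```text
t: 14.25
eef_pos: [0.6672, 0.016, 0.0957]
ee_rot: [-3.141, 0.0, -1.527]
force: [-0.1, 0.8, 3.0]
width: 0.0007
gripper_force: 1.3
```

Call:
servo_tool(
  targets=[
    {"angular": [0,0,0],"xyz": [0,0,0.1],"claw": 0},
    {"angular": [0,0,0],"xyz": [0,0,0.1],"claw": 0},
    {"angular": [0,0,0],"xyz": [0,0,0],"claw": 0},
  ],
)

```text
t: 14.55
eef_pos: [0.6673, 0.016, 0.0941]
ee_rot: [-3.141, 0.0, -1.527]
force: [-0.0, 2.4, 5.4]
width: 0.0005
gripper_force: 2.6
```

Call:
servo_tool(
  targets=[
    {"angular": [0,0,0],"xyz": [0,0,0.1],"claw": 0},
    {"angular": [0,0,0],"xyz": [0,0,0],"claw": 0},
  ],
)

```text
t: 14.75
eef_pos: [0.6673, 0.016, 0.0938]
ee_rot: [-3.14, 0.0, -1.527]
force: [-3.9, 1.8, 10.0]
width: 0.0007
gripper_force: 4.7
```

Bottomed: the force rises to 10 N with no more travel. Now lifting and retreating clear.

Call:
servo_tool(
  targets=[
    {"angular": [0,0,0],"xyz": [0,0,-0.3],"claw": 0},
    {"angular": [0,0,0],"xyz": [0,0,-0.5],"claw": 0},
    {"angular": [0,0,0],"xyz": [0,0,-1.5],"claw": 0},
    {"angular": [0,0,0],"xyz": [0,0,-3],"claw": 0},
    {"angular": [0,0,0],"xyz": [0,0,-3],"claw": 0},
    {"angular": [0,0,0],"xyz": [0,0,-3],"claw": 0},
    {"angular": [0,0,0],"xyz": [2,0,-2],"claw": 0},
    {"angular": [0,0,0],"xyz": [3,0,0],"claw": 0},
    {"angular": [0,0,0],"xyz": [3,0,0],"claw": 0},
    {"angular": [0,0,0],"xyz": [3,0,0],"claw": 0},
    {"angular": [0,0,0],"xyz": [3,0,0],"claw": 0},
    {"angular": [0,0,0],"xyz": [3,0,0],"claw": 0},
    {"angular": [0,0,0],"xyz": [3,0,0],"claw": 0},
    {"angular": [0,0,0],"xyz": [0,0,0],"claw": 0},
    {"angular": [0,0,0],"xyz": [0,0,0],"claw": 0},
    {"angular": [0,0,0],"xyz": [0,0,0],"claw": 0},
  ],
)

```text
t: 16.35
eef_pos: [0.6755, -0.1835, 0.2259]
ee_rot: [3.142, 0.0, -1.527]
force: [0.3, -0.3, -0.9]
width: 0.0001
gripper_force: 0.0
```

Run:
```python
from h import *
f=cam("scene");s=monitor.get_state();print(s["eef_pos"],s["force"],blobs(f,(45,90,50),(85,255,255),5))
print([b for b in blobs(f,(0,100,50),(10,255,255),5) if 270<b[1][0]<340])
cv2.imwrite("pics/e.png",f["color"])
```

```text
[ 0.67559894 -0.18322735  0.22584696] [-0.47541816  0.2171685  -0.8208935 ] [([356, 224, 13, 15, 141], [361.8, 230.7])]
[([304, 184, 9, 12, 91], [307.6, 189.6])]
```

View pics/e.png

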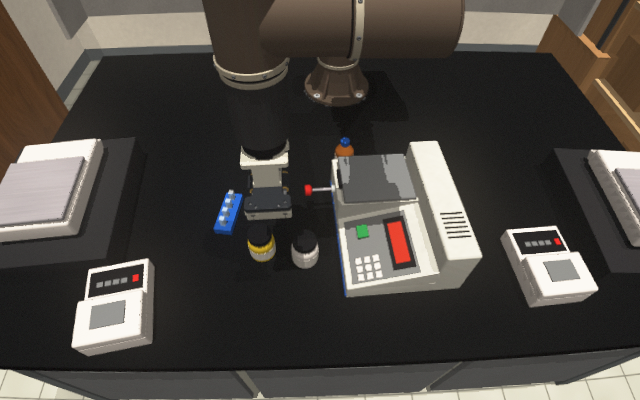

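The key is back up at (362,231), the knob is unchanged at (308,190), the lid is shut, nothing else has moved, and the arm is clear.

```bash
python3 -c "
from h import *
print(order.job_done())"
```

```text
the job is handed in; nothing more can be done
None
```

The changer rod rests in its third click, and the start key was pressed right down and came back up. The arm finished clear with everything else in place, and the job is handed in; no verdict came back.

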